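# Click the quick-change stage onto the specimen stand and load the red specimen

## Robot

A 7-joint arm with a two-finger parallel gripper is mounted at the origin on a cart in front of the work surface, level with it; the furniture and walls round the work are solid. World frame = base frame: x ahead of the robot, y to its left, z up, the work surface at z = 0. Lengths are in m, angles in rad, forces in N, time in s.
With the tool pointing down it reaches from about 0.4 to 0.925 m from the base axis. Payload 5.6 kg.
Tool frame: the origin (TCP) lies where the fingers leave the gripper's body, on its centre line; the fingertips stand 73 mm ahead of it and the grasp point (between the pads) lies 54 mm ahead of it; z points along the fingers, y is the line along which they close (so a half turn about z gives the same grasp; the last joint's range is limited). The gripper opens to 85 mm and grips with 20 to 120 N. Pads are 22 mm wide; open, the fingers measure 114 mm over their backs; the gripper's body (76 mm by 85 mm) begins 54 mm behind the grasp point. The pads swing forward as they close: fully open they stand 13 mm farther back than shut.
Start: joints at [-1.358, 0.468, -0.012, 1.603, 0.006, 1.071, -0.056], TCP at [0.165, 0.629, 0.304] pointing down, gripper open.
Joint ranges: [-2.53, 2.53], [-0.31, 2.02], [-1.57, 1.55], [0.28, 2.44], [-1.29, 4.43], [0.15, 1.84], [-2.92, 2.92]. Speed limits (rad/s): [2.57, 2.57, 3.14, 3.14, 3.14, 3.14, 3.14].

## Interface

Orientations are given as a 3x3 rotation matrix whose columns are the frame's x, y, z axes.
In Python, from rig import sense, grab_frame, hand_in gives the robot as it stands. The module is installed in compiled form; this text tells all that it offers.
- The arm moves only by the tool jog_arm, never from a script. Its argument "deltas" is a list of rows, each a list of 7 numbers: the shift along the tool's x, y, z in units of 0.25 m (1.0 is 0.25 m), then the turn, a rotation vector about the tool's x, y, z in units of 2 pi rad (1.0 is 2 pi rad), then the gripper command: -1 is shut, 1 is fully open, values between are in proportion. A call has 1 to 8 rows; each row is the pose to reach, as a shift and turn from the pose commanded when the call began, along the tool's axes at that moment, turning the shorter way round; what a row does not reach only later rows make up. A row lasts 1/12 s, in which the tool goes at most 41.7 mm and 7.16 degrees, less where a joint would pass 70% of its speed; a pose out of reach is approached as far as the arm can. A call with a number of a shift or a turn outside -1 to 1 is refused whole. A call with a gripper value outside its range is refused whole. The fingers move at their own pace and stop on an object; "newtons" is the grip in N (left out, the last holds). Time passes only in rows, so rows that repeat a pose let the fingers close. It gives the time, the measured TCP pose, the force, the opening and the grip force at its end, in the units of the state.
- sense(): the state, without advancing time (a new reading comes with each control period).
- grab_frame(name): name is "side" or "top"; returns a dict with "image" (480x640x3 uint8, red, green, blue), "fx", "fy", "cx", "cy" (pixels), "extrinsics" (4x4, takes a point from camera to world coordinates). Camera axes: x right, y down, z forward; pixel columns grow to the right and rows downward; lengths in m; the calibration is good to about 2 mm. A picture is of the moment at which its call begins. There is no depth.
- hand_in(): hands the job in; it is judged then, once.
The state is a dict: "clock": time; "joint_positions": joint angles; "qd": joint speeds; "joint_efforts": joint torques, N m; "tcp_pos": TCP position; "eef_rot": TCP orientation; "force": force on the tool from outside, world axes, zero at the start; "wrist_torque": the same for the moment, N m; "opening": finger opening in m; "gripper_force": force on a finger pad.
Only numpy, scipy, OpenCV 4.12 (cv2) and the standard library are available. Lean on these libraries where they do the work, as an engineer would, in place of code of your own. Each camera call takes 0.05 s, during which the arm holds its last target. There are 200 camera calls.

## Task

Set up the specimen stand for inspecting the red specimen with the loupe: ease the loose stage down over the stand's post, pressing past the sprung balls until you feel it click and it sits on the post's collar, but do not bear hard on the collar, or the post will lose its set height. Then lay the red specimen flat in the ring on top of the stage and let go. Leave the other specimens and the loupe where they are.

Things in the scene. Friction and masses are not known exactly. Their poses are not given: they have to be found in the camera images.
- stand: Specimen stand, fixed and upright: black base plate 92 x 92 x 10 mm, a black post holder (33 mm diameter, top 48 mm above the bench) with a thumbscrew on its side, and in it a bright vertical steel post, 20 mm diameter. Origin on the post's axis at bench level, z up.
- holder_top (a point): On the post's axis, level with the holder's top. The post is clamped at a height that differs each time and is not measured: its collar, a 34 mm flange on which the stage seats, has its top face 9 to 44 mm above this point (57 to 92 mm above the bench). Three sprung balls stand 3 mm out of the post 10 mm above that face; the post's tapered tip ends 26 mm above it.
- stage_mid (a point): Loose quick-change stage, 130 to 210 g, standing on its hub: bright square table 52 x 52 x 8 mm over a round hub (35 mm diameter, 28 mm tall). This point is the centre of the table, half-way up it, 32 mm above the hub's foot; z is up, x and y are square to the table's edges.
- stage_foot (a point): Centre of the hub's foot, the mouth of its blind socket: 21.5 mm bore, flared to 28 mm, 28 mm deep, a ball groove 10 mm above the foot. On the post it meets the balls about 10 mm above the collar: a push of 10 to 14 N squeezes them in, then they snap out into the groove and draw it down the last 4 mm onto the collar (the click). More than 15 N on the collar is too hard.
- stage_ring (a point): Centre of the stage table's top face, 4 mm above stage_mid, where the specimen lies. A black ring round it, 3 mm high, 34 mm inside and 42 mm outside diameter, locates the specimen.
- red_mid (a point): Red-brown mounted specimen, a disc 30 mm in diameter and 15 mm tall, 35 g, lying in the tray. This point is its centre, half-way up (7.5 mm above its underside); z is up.
- black_mid (a point): Black mounted specimen of the same size in the tray, to be left there. This point is its centre.
- green_mid (a point): Green mounted specimen of the same size in the tray, to be left there. This point is its centre.
- tray: Fixed white specimen tray, 90 mm (x) by 150 mm (y), rim 14 mm above the bench, floor 2 mm thick; origin at the centre of its underside. The three specimens stand in a row along its y axis, 47 mm apart, in any order.
- loupe_mid (a point): Black eye loupe, 37 mm in diameter and 31 mm tall, standing on the bench behind the stand, to be left alone. This point is its centre.
Mind the look-alikes: they are no part of the job. Leave any turquoise or yellow look-alike of the part that bears red_mid alone.

How it is judged:
On the way:
1. the stage is on the post, past the balls, and sits on the post's collar (horizontal distance between stage_mid and stand below 0.003 m and angle between stage_mid's own z axis and vertical below 0.06 rad and contact force between stage and post_collar above 0.4 N), for 0.2 s.
At the end, for the whole second after the job is handed in: The stage is clicked home: upright on the post (axis within 3 mm, tilt < 0.06 rad), its foot resting on the post's collar. The red specimen lies flat and at rest in the stage's ring, centred within 3.5 mm, its centre 9.5 to 13 mm above the table's centre (all of step 1 and horizontal distance between red_mid and stage_mid below 0.0035 m and z of red_mid in the frame of stage_mid between 0.0095 and 0.013 m and angle between red_mid's own z axis and vertical below 0.08 rad and linear speed of red below 0.01 m/s); the robot touches nothing.
It fails at once if the robot, gripping or pushing the stage, presses it on the post's collar with more than 18 N, or against the stand at all with more than 45 N (contact force between the fingers and stage above 12 N and (contact force between stage and post_collar above 18 N or contact force between stage and stand above 45 N)).
It fails at once if another specimen or the loupe is moved more than 20 mm (distance of any of black_mid, green_mid, loupe_mid from where it was at the start of the episode above 0.02 m).
It also fails if it takes over 67 s, if anything falls off the work surface, if the arm or the gripper's body presses on something with over 40 N, if the wrist force passes 120 N, or if a joint passes its speed limit or range.

## Working session

There is one attempt and no reset: what is moved stays moved. The work goes in short steps, Python scripts to look and compute and a tool call to move; the robot and the scene stay as the last step left them, time stands still between calls to the robot, and variables do not carry over. Pictures are saved under pics/ and viewed, at most 10 in all, crops included, and the job is handed in when it is done.

Besides the shell and the picture viewer there is one more tool, called after "Call:" by a JSON object that holds its "name" and its "arguments". jog_arm: Moves the arm, as the interface text tells. Shifts and turns lie within -1 to 1; 1 stands for 0.25 m of shift or 2 pi rad of turn. Its arguments: {"type":"object","properties":{"deltas":{"type":"array"},"newtons":{"type":"number"}},"required":["deltas"]}

```bash
mkdir -p pics; python3 - <<'E'
from rig import sense, grab_frame
import cv2, numpy as np
s=sense(); print({k:np.round(v,3).tolist() for k,v in s.items()})
for n in("side","top"):
    f=grab_frame(n); cv2.imwrite(f"pics/{n}0.png",f["image"][:,:,::-1]); print(n,f["fx"],f["fy"],f["cx"],f["cy"],np.round(f["extrinsics"],4).tolist())
E
```

```text
{'clock': 0.0, 'joint_positions': [-1.358, 0.468, -0.012, 1.604, 0.006, 1.071, -0.056], 'qd': [-0.001, -0.001, 0.001, -0.001, 0.001, -0.002, -0.002], 'joint_efforts': [-0.0, -53.24, 0.022, -25.129, 0.012, 0.008, 0.0], 'tcp_pos': [0.164, 0.628, 0.303], 'eef_rot': [[-0.967, 0.253, -0.0], [0.253, 0.967, -0.002], [-0.0, -0.002, -1.0]], 'force': [0.309, 0.703, 0.818], 'wrist_torque': [-0.035, -0.022, -0.041], 'gripper_force': 0.0, 'opening': 0.085}
side 522.1086303327123 522.1086303327123 313.14946477197117 226.55669013066353 [[-0.9829, -0.112, 0.1463, 0.3924], [-0.1841, 0.627, -0.7569, 0.7792], [-0.0069, -0.7709, -0.6369, 0.7051], [0.0, 0.0, 0.0, 1.0]]
top 529.1951442267862 529.1951442267862 323.70981650504496 241.8055564373628 [[-0.0293, -0.9842, 0.1745, 0.3409], [-0.9996, 0.0298, 0.0005, 0.0235], [-0.0057, -0.1744, -0.9847, 1.2913], [0.0, 0.0, 0.0, 1.0]]
```

View pics/side0.png

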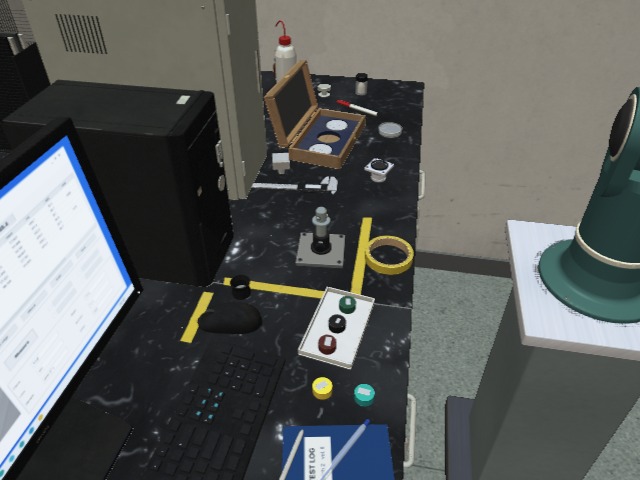

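View pics/top0.png

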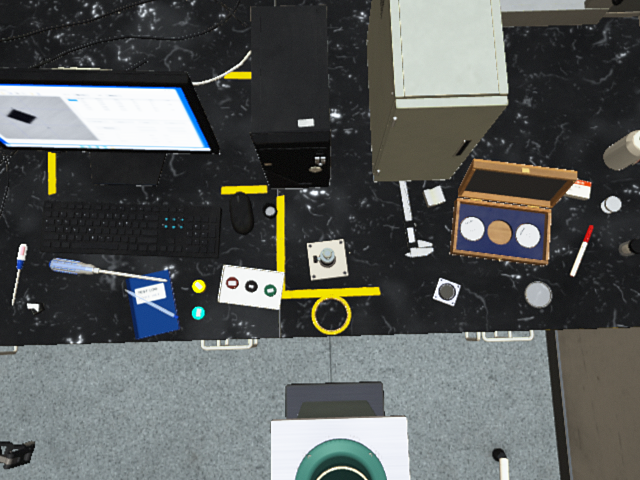

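The side view shows the stage near (378,168), the stand's post near (321,225), and the red specimen at (327,344). The top view shows them at (447,291), (327,258) and (233,282).

```bash
cat > h.py <<'E'
import numpy as np, cv2
from rig import sense, grab_frame, hand_in
def ray(f,u,v):
    E=np.array(f["extrinsics"]); d=np.array([(u-f["cx"])/f["fx"],(v-f["cy"])/f["fy"],1.])
    return E[:3,3],E[:3,:3]@d
def plane(f,u,v,z):
    o,d=ray(f,u,v); return o+d*(z-o[2])/d[2]
def tri(f,p,g,q):
    o1,d1=ray(f,*p);o2,d2=ray(g,*q)
    a=np.linalg.lstsq(np.c_[d1,-d2],o2-o1,rcond=None)[0]
    A,B=o1+a[0]*d1,o2+a[1]*d2; return (A+B)/2,np.linalg.norm(A-B)
def proj(f,P):
    E=np.array(f["extrinsics"]); c=E[:3,:3].T@(np.array(P)-E[:3,3]); return np.array([f["fx"]*c[0]/c[2]+f["cx"],f["fy"]*c[1]/c[2]+f["cy"]])
def blob(mask,u,v,r):
    m=np.zeros(mask.shape,np.uint8); m[v-r:v+r,u-r:u+r]=mask[v-r:v+r,u-r:u+r]
    n,l,st,c=cv2.connectedComponentsWithStats(m)
    i=1+np.argmax(st[1:,4]); return c[i],st[i],(l==i).astype(np.uint8)
E
python3 - <<'E'
from h import *
S=grab_frame("side");T=grab_frame("top")
np.save("pics/S.npy",S,allow_pickle=True);np.save("pics/T.npy",T,allow_pickle=True)
def red(im):
    i=im.astype(int); return ((i[...,0]-i[...,1]>35)&(i[...,0]-i[...,2]>25)).astype(np.uint8)
def br(im): return (im.min(2)>120).astype(np.uint8)
rs=blob(red(S["image"]),327,344,14);rt=blob(red(T["image"]),233,282,10)
print("red",rs[:2],rt[:2],tri(S,rs[0],T,rt[0]))
bs=blob(br(S["image"]),378,168,22);bt=blob(br(T["image"]),447,291,20)
for b,F in((bs,S),(bt,T)):
    c=max(cv2.findContours(b[2],cv2.RETR_EXTERNAL,cv2.CHAIN_APPROX_NONE)[0],key=cv2.contourArea)
    h=cv2.convexHull(c); r=cv2.minAreaRect(h); print("stage",b[1],r, cv2.boxPoints(r).tolist())
# composite crops
def crop(F,u,v,r): return cv2.resize(F["image"][v-r:v+r,u-r:u+r],(390,290) if 0 else (290,290),interpolation=cv2.INTER_CUBIC)[...,::-1]
im=np.vstack([np.hstack([crop(S,378,170,29),crop(S,321,235,36)]),np.hstack([crop(T,447,291,29),crop(T,327,258,36)])])
cv2.imwrite("pics/c1.png",im)
E
```

```text
red (array([326.14583333, 342.9375    ]), array([319, 336,  17,  13,  96], dtype=int32)) (array([231.72131148, 282.1147541 ]), array([226, 277,  12,  12,  61], dtype=int32)) (array([0.47486803, 0.24933333, 0.01577703]), np.float64(0.00018566336715984672))
stage [365 162  29  20 205] ((379.0, 171.5), (19.0, 28.0), 90.0) [[365.0, 162.0], [393.0, 162.0], [393.0, 181.0], [365.0, 181.0]]
stage [433 278  28  28 289] ((446.4500427246094, 291.6500244140625), (22.76839828491211, 22.45216941833496), 18.43494987487793) [[432.1000671386719, 298.70001220703125], [439.2000427246094, 277.4000244140625], [460.8000183105469, 284.60003662109375], [453.7000427246094, 305.9000244140625]]
```

View pics/c1.png

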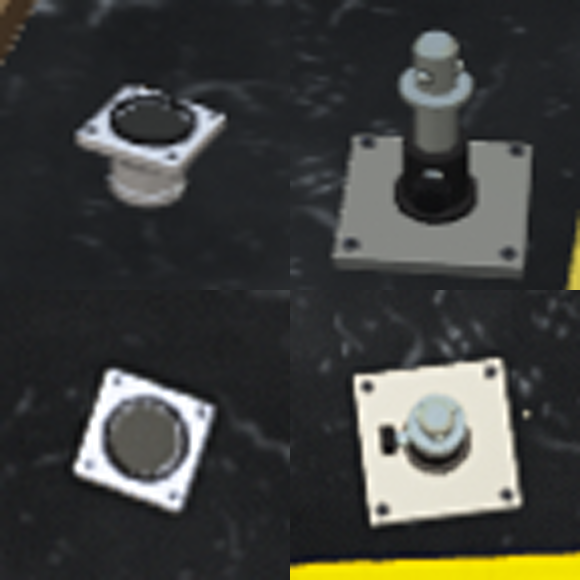

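The crops show the stage's ring clear in both views, and the stand's collar and tip clear: side collar about (321.2,220.3), tip (321.5,210.5); top collar about (327.2,255.7), tip (327.7,252.5).

```bash
python3 - <<'E'
from h import *
S=np.load("pics/S.npy",allow_pickle=True).item();T=np.load("pics/T.npy",allow_pickle=True).item()
r=np.round
def P(n,a,b):
    p,e=tri(S,a,T,b);print(n,r(p,4),r(e,4))
# dark ring disc: fit ellipse to dark hole in bright stage blob
def hole(F,u,v,R,t):
    im=F["image"].max(2); m=(im<t).astype(np.uint8); c=cv2.bitwise_and(m,cv2.circle(np.zeros_like(m),(u,v),R,1,-1))
    k=max(cv2.findContours(c,cv2.RETR_EXTERNAL,cv2.CHAIN_APPROX_NONE)[0],key=cv2.contourArea); return cv2.fitEllipse(k)
a,b=hole(S,379,165,11,110),hole(T,447,292,11,120); print(a,b)
P("ring eyeball",(379.6,164.8),(447.4,291.6)); P("ring fit",a[0],b[0])
P("collar",(321.2,220.3),(327.2,255.7)); P("tip",(321.5,210.5),(327.7,252.5))
# stand plate: corners from crops
cs=np.array([(352,137),(533,147),(523,268),(335,260)],float)-[290,0]; cs=cs/4.028+[285,199]
ct=np.array([(354,376),(500,358),(522,506),(372,525)],float)-[290,290]; ct=ct/4.028+[291,222]
ps=[plane(S,*c,.01)[:2] for c in cs]; pt=[plane(T,*c,.01)[:2] for c in ct]
print("plate",r(ps,4).tolist(),r(np.mean(ps,0),4),r(pt,4).tolist(),r(np.mean(pt,0),4))
# stage table corners in top view at z=.036
c5=np.array([(107,368),(217,408),(182,514),(74,475)],float)-[0,290]; c5=c5/5+[418,262]
q=np.array([plane(T,*c,.036)[:2] for c in c5]);print("stage",r(q,4).tolist(),r(q.mean(0),4),[r(np.degrees(np.arctan2(*(q[(i+1)%4]-q[i])[::-1])),1) for i in range(4)],[r(np.linalg.norm(q[(i+1)%4]-q[i]),4) for i in range(4)])
for z in(.057,.075,.092): print(z,plane(S,321.2,220.3,z)[:2],plane(T,327.2,255.7,z)[:2])
E
```

```text
((379.1968688964844, 162.3411865234375), (14.43581771850586, 18.1667537689209), 87.04743194580078) ((446.8765869140625, 291.6845703125), (15.056777954101562, 16.26811981201172), 84.14556884765625)
ring eyeball [ 0.4346 -0.2646  0.0375] 0.0003
ring fit [ 0.4349 -0.2614  0.046 ] 0.0018
collar [0.5233 0.017  0.0815] 0.0015
tip [0.525  0.0157 0.1043] 0.0026
plate [[0.5741, -0.0218], [0.482, -0.0303], [0.4745, 0.0583], [0.5637, 0.0687]] [0.5236 0.0187] [[0.5654, 0.0656], [0.5738, -0.0239], [0.4827, -0.0339], [0.4739, 0.0569]] [0.524  0.0162]
stage [[0.4687, -0.2483], [0.4481, -0.2991], [0.3987, -0.2789], [0.4185, -0.2293]] [ 0.4335 -0.2639] [np.float64(-112.0), np.float64(157.8), np.float64(68.3), np.float64(-20.7)] [np.float64(0.0548), np.float64(0.0533), np.float64(0.0534), np.float64(0.0536)]
0.057 [ 0.52919802 -0.01297594] [0.52615392 0.01685656]
0.075 [0.52539908 0.00902439] [0.52345218 0.01695321]
0.092 [0.5218112  0.02980248] [0.52090054 0.01704449]
```

```bash
cat > go.py <<'E'
import sys; from h import *
from scipy.spatial.transform import Rotation as Ro
# usage: go.py x y z yawdeg(of tool y, mod 180)  -> delta units; z = TCP height
s=sense(); R=np.array(s["eef_rot"]); p=np.array(s["tcp_pos"])
x,y,z,a=map(float,sys.argv[1:5]); t=np.radians(a)
cur=np.degrees(np.arctan2(R[1,1],R[0,1]))
if abs((a-cur+180)%360-180)>100: t+=np.pi
Y=np.array([np.cos(t),np.sin(t),0]);Z=np.array([0,0,-1.]);G=np.c_[np.cross(Y,Z),Y,Z]
d=R.T@(np.array([x,y,z])-p); w=Ro.from_matrix(R.T@G).as_rotvec()
print("clock",round(s["clock"],2),"tcp",np.round(p,4),"yaw",round(cur,1),"F",np.round(s["force"],2),"j",np.round(s["joint_positions"],2))
print("shift",np.round(d/.25,4),"turn",np.round(w/2/np.pi,4),"dist",round(np.linalg.norm(d),4))
E
python3 go.py 0.34 0.44 0.304 20; python3 go.py 0.51 0.12 0.30 -21.5
```

```text
clock 0.2 tcp [0.1645 0.6286 0.3033] yaw 75.3 F [-0.1  -0.04  0.6 ] j [-1.36  0.47 -0.01  1.6   0.01  1.07 -0.06]
shift [-0.8702 -0.5521 -0.0022] turn [-2.000e-04  1.000e-04  1.537e-01] dist 0.2576
clock 0.2 tcp [0.1645 0.6286 0.3033] yaw 75.3 F [-0.1  -0.04  0.6 ] j [-1.36  0.47 -0.01  1.6   0.01  1.07 -0.06]
shift [-1.852  -1.6183  0.0151] turn [-1.00e-04  2.00e-04  2.69e-01] dist 0.6149
```

Call:
{"name": "jog_arm", "arguments": {"deltas": [[-0.87,-0.55,0,0,0,0.154,1],[-0.87,-0.55,0,0,0,0.154,1],[-0.87,-0.55,0,0,0,0.154,1],[-0.87,-0.55,0,0,0,0.154,1],[-0.87,-0.55,0,0,0,0.154,1],[-0.87,-0.55,0,0,0,0.154,1],[-0.87,-0.55,0,0,0,0.154,1],[-0.87,-0.55,0,0,0,0.154,1]]}}

```text
clock: 0.87
tcp_pos: [0.3436, 0.4372, 0.3042]
eef_rot: [[-0.328, 0.945, 0.001], [0.945, 0.328, -0.001], [-0.001, 0.001, -1.0]]
force: [-0.1, -0.4, -0.3]
opening: 0.0854
gripper_force: 0.0
```

```bash
python3 go.py 0.50 0.22 0.25 -21.5;python3 go.py 0.49 0.05 0.25 -21.5;python3 go.py 0.434 -0.264 0.16 -21.5
```

```text
clock 0.87 tcp [0.3436 0.4372 0.3042] yaw 19.1 F [-0.13 -0.42 -0.26] j [-1.17  0.31  0.25  1.85 -0.09  0.99 -0.55]
shift [-1.0257  0.3063  0.2182] turn [2.000e-04 1.000e-04 1.129e-01] dist 0.2731
clock 0.87 tcp [0.3436 0.4372 0.3042] yaw 19.1 F [-0.13 -0.42 -0.26] j [-1.17  0.31  0.25  1.85 -0.09  0.99 -0.55]
shift [-1.655   0.0457  0.2187] turn [2.000e-04 1.000e-04 1.129e-01] dist 0.4175
clock 0.87 tcp [0.3436 0.4372 0.3042] yaw 19.1 F [-0.13 -0.42 -0.26] j [-1.17  0.31  0.25  1.85 -0.09  0.99 -0.55]
shift [-2.7679 -0.5779  0.5794] turn [2.000e-04 1.000e-04 1.129e-01] dist 0.7216
```

Call:
{"name": "jog_arm", "arguments": {"deltas": [[-1,0.3,0.1,0,0,0.113,1],[-1,0.3,0.1,0,0,0.113,1],[-1,0.3,0.1,0,0,0.113,1],[-1,0.3,0.1,0,0,0.113,1],[-1,0.3,0.1,0,0,0.113,1],[-1,0.3,0.1,0,0,0.113,1],[-1,0.3,0.1,0,0,0.113,1]]}}

```text
clock: 1.45
tcp_pos: [0.499, 0.2246, 0.2788]
eef_rot: [[0.366, 0.931, 0.002], [0.931, -0.366, -0.003], [-0.002, 0.003, -1.0]]
force: [0.3, 0.4, -0.7]
opening: 0.0854
gripper_force: 0.0
```

```bash
python3 go.py 0.49 0.0 0.26 -21.5
```

```text
clock 1.45 tcp [0.499  0.2246 0.2788] yaw -21.5 F [ 0.27  0.39 -0.71] j [-0.88  0.34  0.49  1.91 -0.19  0.94 -0.68]
shift [-0.8491  0.2953  0.0779] turn [0.0005 0.0003 0.0001] dist 0.2256
```

Call:
{"name": "jog_arm", "arguments": {"deltas": [[-0.9,0.3,0.05,0,0,0,1],[-0.9,0.3,0.05,0,0,0,1],[-0.9,0.3,0.05,0,0,0,1],[-0.9,0.3,0.05,0,0,0,1],[-0.9,0.3,0.05,0,0,0,1],[-0.9,0.3,0.05,0,0,0,1]]}}

```text
clock: 1.95
tcp_pos: [0.4852, -0.0095, 0.2665]
eef_rot: [[0.358, 0.934, 0.0], [0.934, -0.358, -0.0], [-0.0, 0.0, -1.0]]
force: [-0.1, -0.2, 0.1]
opening: 0.0854
gripper_force: 0.0
```

```bash
python3 go.py 0.434 -0.264 0.16 -21.5
```

```text
clock 1.95 tcp [ 0.4852 -0.0095  0.2665] yaw -21.0 F [-0.14 -0.25  0.09] j [-0.56  0.25  0.59  2.06 -0.18  0.87 -0.23]
shift [-1.0236  0.1727  0.4263] turn [0.0001 0.0001 0.0015] dist 0.2805
```

Call:
{"name": "jog_arm", "arguments": {"deltas": [[-1,0.17,0.4,0,0,0.0015,1],[-1,0.17,0.4,0,0,0.0015,1],[-1,0.17,0.4,0,0,0.0015,1],[-1,0.17,0.4,0,0,0.0015,1],[-1,0.17,0.4,0,0,0.0015,1],[-1,0.17,0.4,0,0,0.0015,1],[-1,0.17,0.4,0,0,0.0015,1],[-1,0.17,0.4,0,0,0.0015,1]]}}

```text
clock: 2.62
tcp_pos: [0.4344, -0.2596, 0.1651]
eef_rot: [[0.371, 0.929, -0.003], [0.929, -0.371, -0.002], [-0.003, -0.002, -1.0]]
force: [-0.1, 0.4, 1.3]
opening: 0.0852
gripper_force: 0.0
```

```bash
python3 go.py 0.434 -0.264 0.083 -21.5; python3 - <<'E'
from h import *
f=[]
for n,(u,v) in(("side",(378,168)),("top",(447,291))):
    F=grab_frame(n);im=F["image"][v-48:v+48,u-48:u+48,::-1];f.append(cv2.resize(im,(390,390),interpolation=2))
cv2.imwrite("pics/c2.png",np.hstack(f))
E
```

```text
clock 2.62 tcp [ 0.4344 -0.2596  0.1651] yaw -21.8 F [-0.14  0.41  1.35] j [ 0.01  0.47  0.57  2.08 -0.39  0.69  0.46]
shift [-0.016   0.0057  0.3284] turn [-0.0003  0.0005 -0.0008] dist 0.0822
```

View pics/c2.png

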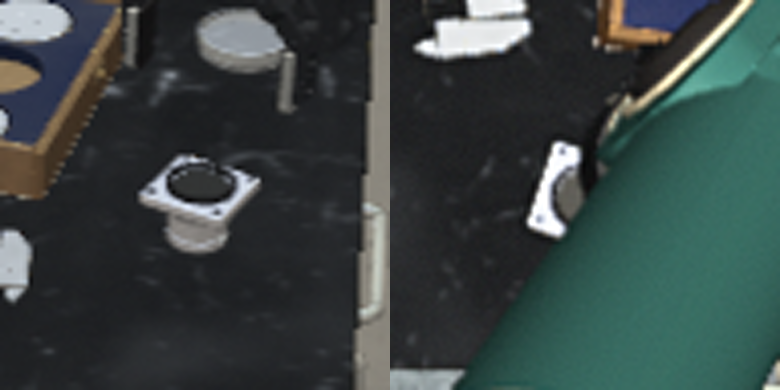

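The side crop shows the open fingers straddling the stage from above; the top view is blocked by the forearm. I'm going down now.

Call:
{"name": "jog_arm", "arguments": {"deltas": [[-0.016,0.006,0.2,-0.0003,0.0005,-0.0008,1],[-0.016,0.006,0.25,-0.0003,0.0005,-0.0008,1],[-0.016,0.006,0.29,-0.0003,0.0005,-0.0008,1],[-0.016,0.006,0.328,-0.0003,0.0005,-0.0008,1],[-0.016,0.006,0.328,-0.0003,0.0005,-0.0008,1],[-0.016,0.006,0.328,-0.0003,0.0005,-0.0008,1]]}}

```text
clock: 3.22
tcp_pos: [0.4377, -0.2584, 0.085]
eef_rot: [[0.358, 0.934, 0.004], [0.934, -0.358, 0.002], [0.003, 0.003, -1.0]]
force: [-0.3, -0.0, 1.0]
opening: 0.0856
gripper_force: 0.0
```

Call:
{"name": "jog_arm", "arguments": {"deltas": [[0,0,0,0,0,0,0.1],[0,0,0,0,0,0,0.1],[0,0,0,0,0,0,0.1],[0,0,0,0,0,0,0.1],[0,0,0,0,0,0,0.1],[0,0,0,0,0,0,0.1],[0,0,0,0,0,0,0.1]], "newtons": 50}}

```text
clock: 3.8
tcp_pos: [0.4378, -0.259, 0.0856]
eef_rot: [[0.359, 0.933, 0.005], [0.933, -0.359, 0.002], [0.004, 0.004, -1.0]]
force: [0.1, 0.3, 7.2]
opening: 0.0506
gripper_force: 50.9
```

Call:
{"name": "jog_arm", "arguments": {"deltas": [[0,0,-0.08,0,0,0,0.1],[0,0,-0.24,0,0,0,0.1],[0,0,-0.4,0,0,0,0.1],[0,0,-0.52,0,0,0,0.1],[0,0,-0.52,0,0,0,0.1],[0,0,-0.52,0,0,0,0.1]]}}

```text
clock: 4.3
tcp_pos: [0.4374, -0.2591, 0.2161]
eef_rot: [[0.358, 0.934, 0.007], [0.934, -0.358, 0.002], [0.004, 0.006, -1.0]]
force: [0.3, -0.7, -1.8]
opening: 0.0505
gripper_force: 53.6
```

```bash
python3 - <<'E'
from h import *
f=[]
s=sense();print(s["tcp_pos"],s["force"],s["wrist_torque"],s["opening"])
for n in("side","top"):
    F=grab_frame(n);u,v=proj(F,np.array(s["tcp_pos"])+[0,0,-.054]).astype(int);print(n,u,v)
    im=F["image"][max(v-30,0):v+30,u-30:u+30,::-1];f.append(cv2.resize(im,(390,390),interpolation=2))
cv2.imwrite("pics/c3.png",np.hstack(f))
E
python3 go.py 0.51 -0.03 0.235 -21.5
```

```text
[ 0.43741762 -0.25911215  0.216088  ] [ 0.30718557 -0.72696141 -1.83881299] [-0.01716477  0.03355038  0.01076717] 0.05052022832668563
side 382 117
top 457 285
clock 4.4 tcp [ 0.4361 -0.2584  0.2137] yaw -21.0 F [ 0.38 -0.26 -1.8 ] j [-0.04  0.39  0.63  2.06 -0.33  0.79  0.42]
shift [ 0.9591 -0.0515 -0.0817] turn [ 0.0001 -0.0006  0.0014] dist 0.241
```

View pics/c3.png

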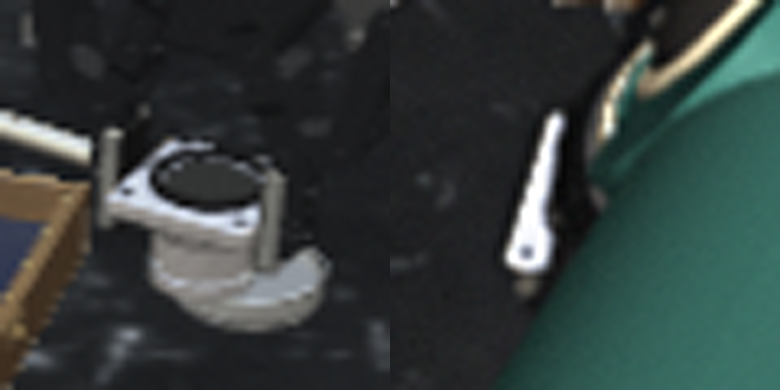

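The crop shows the stage gripped level across two table edges; its ring centre is at about (384,114.4) in the side picture.

```bash
python3 - <<'E'
from h import *
s=sense();R=np.array(s["eef_rot"]);p=np.array(s["tcp_pos"]);F=grab_frame("side")
im=F["image"].max(2); m=(im<100).astype(np.uint8); m=cv2.bitwise_and(m,cv2.ellipse(np.zeros_like(m),(384,114),(11,7),0,0,360,1,-1)); M=cv2.moments(m);c=(M["m10"]/M["m00"],M["m01"]/M["m00"]);print(c,p)
for uv in (c,(384,114.4)):
  for z in(p[2]-.0855+.036,p[2]-.0855+.039):
    q=plane(F,*uv,z); print(q,"tool frame",R.T@(q-p))
E
python3 go.py 0.51 -0.03 0.235 -21.5
```

```text
(384.78365384615387, 113.63461538461539) [ 0.43609295 -0.25837591  0.21366897]
[ 0.43338485 -0.27465246  0.16416897] tool frame [-0.01635312  0.00328235  0.04943998]
[ 0.43315763 -0.26880804  0.16716897] tool frame [-0.01096732  0.00097646  0.04645923]
[ 0.43478942 -0.27078436  0.16416897] tool frame [-0.01223862  0.0032068   0.04945555]
[ 0.43455441 -0.2649614   0.16716897] tool frame [-0.00687564  0.00090132  0.04647471]
clock 4.45 tcp [ 0.4359 -0.2584  0.2132] yaw -21.0 F [-0.38 -0.73 -1.39] j [-0.04  0.39  0.63  2.06 -0.33  0.79  0.42]
shift [ 0.9595 -0.0509 -0.0839] turn [-0.0001 -0.0006  0.0013] dist 0.2411
```

```bash
python3 go.py 0.526 0.0231 0.22 -21.0
```

```text
clock 4.45 tcp [ 0.4359 -0.2584  0.2132] yaw -21.0 F [-0.38 -0.73 -1.39] j [-0.04  0.39  0.63  2.06 -0.33  0.79  0.42]
shift [ 1.1805 -0.0673 -0.0231] turn [-0.0001 -0.0006 -0.    ] dist 0.2957
```

Call:
{"name": "jog_arm", "arguments": {"deltas": [[0.95,-0.05,-0.08,0,0,0,0.1],[0.95,-0.05,-0.08,0,0,0,0.1],[0.95,-0.05,-0.08,0,0,0,0.1],[0.95,-0.05,-0.08,0,0,0,0.1],[0.95,-0.05,-0.08,0,0,0,0.1],[0.95,-0.05,-0.08,0,0,0,0.1],[0.95,-0.05,-0.08,0,0,0,0.1],[0.95,-0.05,-0.08,0,0,0,0.1]]}}

```text
clock: 5.12
tcp_pos: [0.5099, -0.0309, 0.2335]
eef_rot: [[0.355, 0.935, 0.0], [0.935, -0.355, 0.002], [0.002, -0.001, -1.0]]
force: [0.7, -0.8, -3.1]
opening: 0.051
gripper_force: 53.6
```

```bash
python3 go.py 0.526 0.0231 0.222 -21.0
```

```text
clock 5.12 tcp [ 0.5099 -0.0309  0.2335] yaw -20.8 F [ 0.71 -0.83 -3.14] j [-0.49  0.36  0.59  2.03 -0.27  0.83 -0.11]
shift [ 0.2249 -0.0162  0.0466] turn [-0.0001 -0.0002  0.0006] dist 0.0576
```

Call:
{"name": "jog_arm", "arguments": {"deltas": [[0.12,-0.01,0.02,0,0,0,0.1],[0.225,-0.016,0.04,0,0,0,0.1],[0.225,-0.016,0.046,0,0,0,0.1],[0.225,-0.016,0.046,0,0,0,0.1],[0.225,-0.016,0.046,0,0,0,0.1],[0.225,-0.016,0.046,0,0,0,0.1]]}}

```text
clock: 5.62
tcp_pos: [0.5261, 0.0189, 0.2234]
eef_rot: [[0.362, 0.932, 0.002], [0.932, -0.362, 0.001], [0.002, 0.001, -1.0]]
force: [-0.1, 0.0, -2.9]
opening: 0.0511
gripper_force: 53.6
```

```bash
python3 - <<'E'
from h import *
f=[]
s=sense();p=np.array(s["tcp_pos"]);R=np.array(s["eef_rot"]);print(p)
for n in("side","top"):
    F=grab_frame(n);u,v=proj(F,p+[0,0,-.075]).astype(int);print(n,u,v)
    im=F["image"][v-35:v+35,u-35:u+35,::-1];f.append(cv2.resize(im,(400,400),interpolation=2))
    if n=="side":
        # expected ring-centre pixel, axis points of stage / stand
        st=p+R@[-.0065,0,0]; print("ring exp",proj(F,[st[0],st[1],p[2]-.0465]),"foot",proj(F,[st[0],st[1],p[2]-.0855]))
        print("tip",proj(F,[.5237,.017,.1065]))
cv2.imwrite("pics/c4.png",np.hstack(f))
E
python3 go.py 0.526 0.0231 0.222 -21.0
```

```text
[0.52609942 0.01886723 0.22342264]
side 320 192
ring exp [321.90761695 177.42860972] foot [321.82818992 195.04159163]
tip [321.40786577 209.93203606]
top 326 249
clock 5.72 tcp [0.5263 0.0194 0.2238] yaw -21.2 F [ 0.07 -1.19 -2.8 ] j [-0.56  0.4   0.57  2.   -0.29  0.82 -0.2 ]
shift [ 0.0134 -0.0067  0.0071] turn [ 0.0003 -0.0004 -0.0005] dist 0.0041
```

View pics/c4.png

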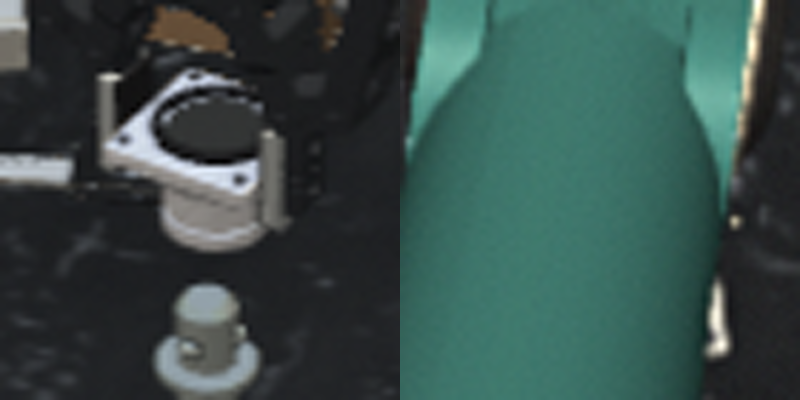

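The stage hangs upright above the post: foot ellipse centre about (322.1,195.3) and post tip about (321.2,209.5). The remaining offset matches the numbers, about 4 mm in +y.

Call:
{"name": "jog_arm", "arguments": {"deltas": [[0.014,-0.004,0.02,0.0003,-0.0004,0,0.1],[0.014,-0.004,0.03,0.0003,-0.0004,0,0.1],[0.014,-0.004,0.03,0.0003,-0.0004,0,0.1],[0.014,-0.004,0.03,0.0003,-0.0004,0,0.1]]}}

```text
clock: 6.05
tcp_pos: [0.5268, 0.0246, 0.216]
eef_rot: [[0.359, 0.933, -0.0], [0.933, -0.359, 0.0], [0.0, -0.0, -1.0]]
force: [0.2, -0.5, -2.0]
opening: 0.0509
gripper_force: 53.6
```

```bash
python3 go.py 0.5265 0.0231 0.2 -21.0
```

```text
clock 6.05 tcp [0.5268 0.0246 0.216 ] yaw -21.0 F [ 0.21 -0.51 -1.97] j [-0.56  0.41  0.56  2.01 -0.3   0.8  -0.2 ]
shift [-0.006   0.001   0.0641] turn [-0.0001 -0.     -0.0001] dist 0.0161
```

Call:
{"name": "jog_arm", "arguments": {"deltas": [[-0.006,0,0.02,0,0,0,0.1],[-0.006,0,0.04,0,0,0,0.1],[-0.006,0,0.06,0,0,0,0.1],[-0.006,0,0.08,0,0,0,0.1],[-0.006,0,0.095,0,0,0,0.1],[-0.006,0,0.11,0,0,0,0.1],[-0.006,0,0.11,0,0,0,0.1]]}}

```text
clock: 6.63
tcp_pos: [0.5266, 0.0229, 0.1882]
eef_rot: [[0.359, 0.933, 0.0], [0.933, -0.359, -0.0], [0.0, 0.0, -1.0]]
force: [-0.5, 0.4, -1.9]
opening: 0.051
gripper_force: 53.6
```

```bash
python3 go.py 0.5265 0.0231 0.178 -21.0
```

```text
clock 6.63 tcp [0.5266 0.0229 0.1882] yaw -21.0 F [-0.51  0.4  -1.88] j [-0.54  0.45  0.53  2.02 -0.33  0.75 -0.17]
shift [ 0.0005 -0.0007  0.041 ] turn [ 0.0001 -0.     -0.0001] dist 0.0102
```

Call:
{"name": "jog_arm", "arguments": {"deltas": [[0,0,0.006,0,0,0,0.1],[0,0,0.012,0,0,0,0.1],[0,0,0.018,0,0,0,0.1],[0,0,0.024,0,0,0,0.1],[0,0,0.024,0,0,0,0.1]]}}

```text
clock: 7.05
tcp_pos: [0.5275, 0.0224, 0.1831]
eef_rot: [[0.359, 0.933, 0.003], [0.933, -0.359, -0.0], [0.001, 0.003, -1.0]]
force: [4.0, -3.9, -1.2]
opening: 0.0507
gripper_force: 53.7
```

Call:
{"name": "jog_arm", "arguments": {"deltas": [[-0.002,0.005,0,0,0,0,0.1],[-0.002,0.005,0.004,0,0,0,0.1],[-0.002,0.005,0.008,0,0,0,0.1],[-0.002,0.005,0.008,0,0,0,0.1]]}}

```text
clock: 7.38
tcp_pos: [0.5276, 0.0222, 0.1807]
eef_rot: [[0.359, 0.933, 0.001], [0.933, -0.359, 0.0], [0.001, 0.001, -1.0]]
force: [3.5, -2.7, -2.6]
opening: 0.051
gripper_force: 53.7
```

Call:
{"name": "jog_arm", "arguments": {"deltas": [[-0.002,0.005,0,0,0,0,0.1],[-0.002,0.005,0.004,0,0,0,0.1],[-0.002,0.005,0.008,0,0,0,0.1],[-0.002,0.005,0.008,0,0,0,0.1]]}}

```text
clock: 7.72
tcp_pos: [0.5281, 0.0216, 0.1785]
eef_rot: [[0.359, 0.933, -0.001], [0.933, -0.359, 0.001], [0.0, -0.001, -1.0]]
force: [0.4, -0.3, -0.7]
opening: 0.0508
gripper_force: 53.7
```

Call:
{"name": "jog_arm", "arguments": {"deltas": [[0,0,0.003,0,0,0,0.1],[0,0,0.006,0,0,0,0.1],[0,0,0.008,0,0,0,0.1],[0,0,0.008,0,0,0,0.1]]}}

```text
clock: 8.05
tcp_pos: [0.5288, 0.0216, 0.1776]
eef_rot: [[0.359, 0.933, 0.001], [0.933, -0.359, 0.002], [0.002, 0.0, -1.0]]
force: [-1.7, -0.0, 7.5]
opening: 0.051
gripper_force: 54.6
```

Call:
{"name": "jog_arm", "arguments": {"deltas": [[0,0,0.001,0,0,0,0.1],[0,0,0.002,0,0,0,0.1],[0,0,0.002,0,0,0,0.1]]}}

```text
clock: 8.3
tcp_pos: [0.5289, 0.0217, 0.1775]
eef_rot: [[0.359, 0.933, 0.001], [0.933, -0.359, 0.002], [0.002, 0.0, -1.0]]
force: [-1.8, -0.1, 10.0]
opening: 0.0506
gripper_force: 54.8
```

Call:
{"name": "jog_arm", "arguments": {"deltas": [[0,0,0.001,0,0,0,0.1],[0,0,0.001,0,0,0,0.1]]}}

```text
clock: 8.47
tcp_pos: [0.529, 0.0217, 0.1773]
eef_rot: [[0.359, 0.933, 0.001], [0.933, -0.359, 0.002], [0.002, 0.001, -1.0]]
force: [-2.0, -0.7, 9.8]
opening: 0.0509
gripper_force: 54.9
```

Call:
{"name": "jog_arm", "arguments": {"deltas": [[0,0,0.001,0,0,0,0.1],[0,0,0.001,0,0,0,0.1]]}}

```text
clock: 8.63
tcp_pos: [0.5291, 0.0217, 0.1771]
eef_rot: [[0.359, 0.933, 0.002], [0.933, -0.359, 0.002], [0.002, 0.001, -1.0]]
force: [-1.1, -0.2, 11.7]
opening: 0.0509
gripper_force: 54.9
```

Call:
{"name": "jog_arm", "arguments": {"deltas": [[0,0,0.001,0,0,0,0.1],[0,0,0.001,0,0,0,0.1]]}}

```text
clock: 8.8
tcp_pos: [0.5291, 0.0217, 0.1769]
eef_rot: [[0.359, 0.933, 0.002], [0.933, -0.359, 0.002], [0.002, 0.001, -1.0]]
force: [0.1, -0.6, 10.5]
opening: 0.0507
gripper_force: 54.9
```

Call:
{"name": "jog_arm", "arguments": {"deltas": [[0,0,0.001,0,0,0,0.1],[0,0,0.001,0,0,0,0.1]]}}

```text
clock: 8.97
tcp_pos: [0.5292, 0.0217, 0.1766]
eef_rot: [[0.359, 0.933, 0.002], [0.933, -0.359, 0.002], [0.002, 0.001, -1.0]]
force: [-1.2, 0.2, 10.6]
opening: 0.0506
gripper_force: 54.8
```

Call:
{"name": "jog_arm", "arguments": {"deltas": [[0,0,0.001,0,0,0,0.1],[0,0,0.001,0,0,0,0.1]]}}

```text
clock: 9.13
tcp_pos: [0.5292, 0.0217, 0.1764]
eef_rot: [[0.359, 0.933, 0.002], [0.933, -0.359, 0.002], [0.002, 0.001, -1.0]]
force: [-0.5, -1.1, 9.2]
opening: 0.0507
gripper_force: 54.8
```

Call:
{"name": "jog_arm", "arguments": {"deltas": [[0,0,0.001,0,0,0,0.1],[0,0,0.002,0,0,0,0.1],[0,0,0.002,0,0,0,0.1]]}}

```text
clock: 9.38
tcp_pos: [0.5291, 0.0217, 0.1757]
eef_rot: [[0.359, 0.933, 0.002], [0.933, -0.359, 0.002], [0.002, 0.001, -1.0]]
force: [-0.5, -0.4, 8.7]
opening: 0.051
gripper_force: 54.6
```

Call:
{"name": "jog_arm", "arguments": {"deltas": [[0,0,0.001,0,0,0,0.1],[0,0,0.002,0,0,0,0.1],[0,0,0.002,0,0,0,0.1]]}}

```text
clock: 9.63
tcp_pos: [0.529, 0.0216, 0.1749]
eef_rot: [[0.359, 0.933, 0.002], [0.933, -0.359, 0.001], [0.002, 0.001, -1.0]]
force: [0.1, -0.1, 6.2]
opening: 0.0511
gripper_force: 54.4
```

Call:
{"name": "jog_arm", "arguments": {"deltas": [[0,0,0.001,0,0,0,0.1],[0,0,0.002,0,0,0,0.1],[0,0,0.003,0,0,0,0.1],[0,0,0.004,0,0,0,0.1]]}}

```text
clock: 9.97
tcp_pos: [0.5285, 0.0216, 0.1731]
eef_rot: [[0.359, 0.933, 0.0], [0.933, -0.359, 0.001], [0.001, 0.0, -1.0]]
force: [1.2, -0.2, 1.1]
opening: 0.0509
gripper_force: 53.9
```

Call:
{"name": "jog_arm", "arguments": {"deltas": [[0,0,0.001,0,0,0,0.1],[0,0,0.002,0,0,0,0.1],[0,0,0.003,0,0,0,0.1],[0,0,0.004,0,0,0,0.1]]}}

```text
clock: 10.3
tcp_pos: [0.5281, 0.0215, 0.1715]
eef_rot: [[0.359, 0.933, -0.001], [0.933, -0.359, 0.0], [0.0, -0.001, -1.0]]
force: [1.8, -0.0, -3.6]
opening: 0.0512
gripper_force: 53.5
```

Call:
{"name": "jog_arm", "arguments": {"deltas": [[0,0,0.002,0,0,0,0.1],[0,0,0.004,0,0,0,0.1],[0,0,0.006,0,0,0,0.1],[0,0,0.006,0,0,0,0.1]]}}

```text
clock: 10.63
tcp_pos: [0.528, 0.0214, 0.1699]
eef_rot: [[0.359, 0.933, -0.001], [0.933, -0.359, 0.0], [-0.0, -0.001, -1.0]]
force: [1.8, -0.7, -9.5]
opening: 0.0508
gripper_force: 53.5
```

Call:
{"name": "jog_arm", "arguments": {"deltas": [[0,0,0.002,0,0,0,0.1],[0,0,0.004,0,0,0,0.1],[0,0,0.004,0,0,0,0.1]]}}

```text
clock: 10.88
tcp_pos: [0.5283, 0.0214, 0.1694]
eef_rot: [[0.359, 0.933, -0.0], [0.933, -0.359, 0.001], [0.001, -0.0, -1.0]]
force: [1.2, 0.0, -7.3]
opening: 0.0506
gripper_force: 53.8
```

Call:
{"name": "jog_arm", "arguments": {"deltas": [[0,0,0.002,0,0,0,0.1],[0,0,0.004,0,0,0,0.1],[0,0,0.004,0,0,0,0.1]]}}

```text
clock: 11.13
tcp_pos: [0.5284, 0.0215, 0.1687]
eef_rot: [[0.359, 0.933, 0.0], [0.933, -0.359, 0.001], [0.001, -0.0, -1.0]]
force: [-0.0, 0.4, -1.9]
opening: 0.0511
gripper_force: 54.1
```

Call:
{"name": "jog_arm", "arguments": {"deltas": [[0,0,0.001,0,0,0,0.1],[0,0,0.002,0,0,0,0.1],[0,0,0.002,0,0,0,0.1]]}}

```text
clock: 11.38
tcp_pos: [0.5285, 0.0215, 0.1685]
eef_rot: [[0.359, 0.933, 0.0], [0.933, -0.359, 0.001], [0.001, -0.0, -1.0]]
force: [-2.4, 0.0, 4.3]
opening: 0.051
gripper_force: 54.7
```

Contact on the collar now: force rises with almost no motion. I'll ease off and release.

Call:
{"name": "jog_arm", "arguments": {"deltas": [[0,0,-0.002,0,0,0,0.1],[0,0,-0.002,0,0,0,0.5],[0,0,-0.002,0,0,0,1],[0,0,-0.002,0,0,0,1],[0,0,-0.002,0,0,0,1],[0,0,-0.002,0,0,0,1]], "newtons": 30}}

```text
clock: 11.88
tcp_pos: [0.5285, 0.0214, 0.1685]
eef_rot: [[0.359, 0.933, 0.0], [0.933, -0.359, 0.001], [0.001, 0.0, -1.0]]
force: [1.8, 0.1, -0.4]
opening: 0.0854
gripper_force: 0.0
```

Call:
{"name": "jog_arm", "arguments": {"deltas": [[0,0,-0.08,0,0,0,1],[0,0,-0.2,0,0,0,1],[0,0,-0.36,0,0,0,1],[0,0,-0.36,0,0,0,1],[0,0,-0.36,0,0,0,1]]}}

```text
clock: 12.3
tcp_pos: [0.5296, 0.0215, 0.2606]
eef_rot: [[0.359, 0.933, 0.005], [0.933, -0.359, 0.002], [0.004, 0.004, -1.0]]
force: [-1.2, 0.4, 0.3]
opening: 0.0855
gripper_force: 0.0
```

```bash
python3 go.py 0.45 0.249 0.20 -5
```

```text
clock 12.3 tcp [0.5296 0.0215 0.2606] yaw -21.0 F [-1.17  0.41  0.31] j [-0.59  0.35  0.59  1.97 -0.25  0.89 -0.23]
shift [ 0.7345 -0.6246  0.2429] turn [ 0.0007 -0.0005 -0.0445] dist 0.2486
```

```bash
python3 - <<'E'
from h import *
T=np.load("pics/T.npy",allow_pickle=True).item();S=np.load("pics/S.npy",allow_pickle=True).item()
def c(F,u,v):
    i=F["image"].astype(int); m=((i[...,0]-i[...,1]>20)&(i[...,0]-i[...,2]>15)).astype(np.uint8)
    k=blob(m,u,v,13)[2]; h=cv2.convexHull(cv2.findNonZero(k)); return cv2.minEnclosingCircle(h)
a=c(T,233,282);b=c(S,327,344);print(a,b,plane(T,*a[0],.013),plane(S,*b[0],.011))
F=grab_frame("side");cv2.imwrite("pics/c5.png",cv2.resize(F["image"][165:265,270:370,::-1],(500,500),interpolation=2))
E
python3 go.py 0.475 0.249 0.20 -12
```

```text
((231.9166717529297, 282.5), 6.103951454162598) ((327.0, 344.2631530761719), 9.736937522888184) [0.47411636 0.2493473  0.013     ] [0.47371188 0.24805552 0.011     ]
clock 12.35 tcp [0.5285 0.0215 0.259 ] yaw -21.0 F [-0.69  0.41  1.63] j [-0.59  0.35  0.59  1.97 -0.25  0.89 -0.23]
shift [ 0.7721 -0.5264  0.2371] turn [ 0.0002 -0.0003 -0.025 ] dist 0.241
```

View pics/c5.png

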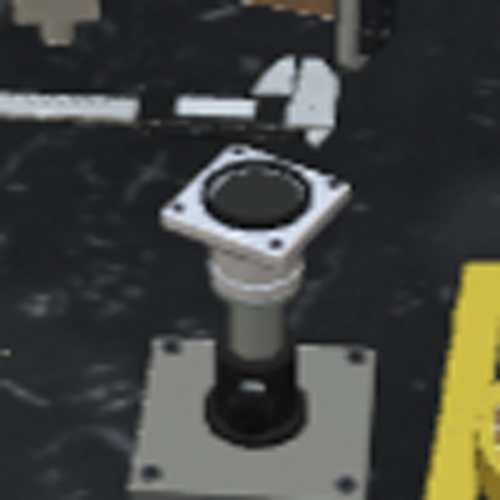

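The stage sits upright with its foot flush on the collar; the ring centre is at about (321.6,203.8). Next, the red specimen.

Call:
{"name": "jog_arm", "arguments": {"deltas": [[0.77,-0.53,0.1,0,0,-0.025,1],[0.77,-0.53,0.1,0,0,-0.025,1],[0.77,-0.53,0.1,0,0,-0.025,1],[0.77,-0.53,0.237,0,0,-0.025,1],[0.77,-0.53,0.237,0,0,-0.025,0.25],[0.77,-0.53,0.237,0,0,-0.025,0.25],[0.77,-0.53,0.237,0,0,-0.025,0.25],[0.77,-0.53,0.237,0,0,-0.025,0.25]]}}

```text
clock: 13.02
tcp_pos: [0.4717, 0.2501, 0.1969]
eef_rot: [[0.204, 0.979, -0.004], [0.979, -0.204, -0.002], [-0.003, -0.003, -1.0]]
force: [0.1, -1.3, 0.6]
opening: 0.0533
gripper_force: 0.0
```

```bash
python3 - <<'E'
from h import *
F=grab_frame("side")
for z in(.115,.119,.122): print(z,plane(F,321.6,203.8,z))
E
python3 go.py 0.474 0.249 0.10 -12
```

```text
0.115 [0.52471019 0.00928401 0.115     ]
0.119 [0.52381342 0.01450261 0.119     ]
0.122 [0.52314085 0.01841656 0.122     ]
clock 13.07 tcp [0.4729 0.2483 0.1978] yaw -12.0 F [ 0.4  -0.41  0.34] j [-0.91  0.44  0.45  2.   -0.27  0.77 -0.51]
shift [0.0045 0.0043 0.3911] turn [-0.0003  0.0004  0.0001] dist 0.0978
```

Call:
{"name": "jog_arm", "arguments": {"deltas": [[0.005,0.01,0.12,0,0,0,0],[0.005,0.01,0.24,0,0,0,0],[0.005,0.01,0.36,0,0,0,0],[0.005,0.01,0.36,0,0,0,0],[0.005,0.01,0.36,0,0,0,0]]}}

```text
clock: 13.48
tcp_pos: [0.4765, 0.2471, 0.1086]
eef_rot: [[0.211, 0.977, -0.002], [0.977, -0.211, -0.002], [-0.003, -0.002, -1.0]]
force: [-0.2, -0.0, 0.6]
opening: 0.0426
gripper_force: 0.0
```

```bash
python3 go.py 0.4755 0.249 0.079 -12;python3 - <<'E'
from h import *
F=grab_frame("side");u,v=327,335;cv2.imwrite("pics/c6.png",cv2.resize(F["image"][v-40:v+40,u-40:u+40,::-1],(480,480),interpolation=2))
E
```

```text
clock 13.48 tcp [0.4765 0.2471 0.1086] yaw -12.2 F [-0.24 -0.01  0.59] j [-0.84  0.59  0.38  2.02 -0.37  0.6  -0.43]
shift [ 0.0071 -0.0052  0.1184] turn [-0.0003  0.0004 -0.0006] dist 0.0297
```

View pics/c6.png

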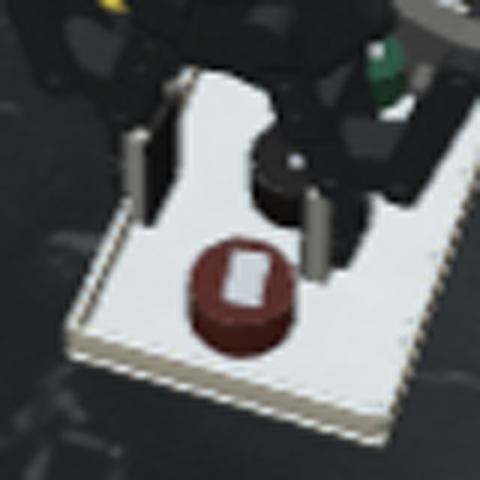

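The fingers straddle the red disc (centre near (242,290) in the crop) and are clear of the black one.

Call:
{"name": "jog_arm", "arguments": {"deltas": [[0.007,-0.005,0.06,0,0,0,0],[0.007,-0.005,0.1,0,0,0,0],[0.007,-0.005,0.118,0,0,0,0],[0.007,-0.005,0.118,0,0,0,0],[0.007,-0.005,0.118,0,0,0,0]]}}

```text
clock: 13.95
tcp_pos: [0.4761, 0.2513, 0.0806]
eef_rot: [[0.209, 0.978, 0.001], [0.978, -0.209, 0.001], [0.001, 0.001, -1.0]]
force: [-0.2, 0.4, -0.2]
opening: 0.0427
gripper_force: 0.0
```

```bash
python3 go.py 0.4755 0.249 0.079 -12
```

```text
clock 13.95 tcp [0.4761 0.2513 0.0806] yaw -12.1 F [-0.25  0.36 -0.19] j [-0.82  0.64  0.34  2.02 -0.4   0.55 -0.41]
shift [-0.0094 -0.0005  0.0063] turn [ 0.0001 -0.0002 -0.0001] dist 0.0028
```

Call:
{"name": "jog_arm", "arguments": {"deltas": [[-0.009,0,0.004,0,0,0,0],[-0.009,0,0.004,0,0,0,0],[-0.009,0,0.004,0,0,0,-0.5],[-0.009,0,0.004,0,0,0,-0.5],[-0.009,0,0.004,0,0,0,-0.5],[-0.009,0,0.004,0,0,0,-0.5],[-0.009,0,0.004,0,0,0,-0.5]], "newtons": 30}}

```text
clock: 14.53
tcp_pos: [0.4755, 0.2491, 0.0795]
eef_rot: [[0.209, 0.978, 0.001], [0.978, -0.209, 0.001], [0.001, 0.0, -1.0]]
force: [-1.1, -1.4, 6.6]
opening: 0.0283
gripper_force: 29.3
```

Call:
{"name": "jog_arm", "arguments": {"deltas": [[0,0,-0.06,0,0,0,-0.5],[0,0,-0.2,0,0,0,-0.5],[0,0,-0.36,0,0,0,-0.5],[0,0,-0.52,0,0,0,-0.5],[0,0,-0.52,0,0,0,-0.5],[0,0,-0.52,0,0,0,-0.5]]}}

```text
clock: 15.03
tcp_pos: [0.4762, 0.2499, 0.2114]
eef_rot: [[0.208, 0.978, 0.004], [0.978, -0.208, 0.004], [0.005, 0.003, -1.0]]
force: [-0.4, -0.2, -1.2]
opening: 0.0284
gripper_force: 29.8
```

```bash
python3 go.py 0.526 0.0168 0.215 -12
```

```text
clock 15.03 tcp [0.4762 0.2499 0.2114] yaw -12.0 F [-0.39 -0.18 -1.24] j [-0.92  0.42  0.47  1.98 -0.26  0.79 -0.51]
shift [-0.8705  0.3889 -0.0176] turn [ 0.0005 -0.0008 -0.    ] dist 0.2384
```

Call:
{"name": "jog_arm", "arguments": {"deltas": [[-0.87,0.39,-0.02,0,0,0,-0.5],[-0.87,0.39,-0.02,0,0,0,-0.5],[-0.87,0.39,-0.02,0,0,0,-0.5],[-0.87,0.39,-0.02,0,0,0,-0.5],[-0.87,0.39,-0.02,0,0,0,-0.5],[-0.87,0.39,-0.02,0,0,0,-0.5],[-0.87,0.39,-0.02,0,0,0,-0.5],[-0.87,0.39,-0.02,0,0,0,-0.5]]}}

```text
clock: 15.7
tcp_pos: [0.5246, 0.0138, 0.2125]
eef_rot: [[0.213, 0.977, -0.002], [0.977, -0.213, -0.0], [-0.001, -0.002, -1.0]]
force: [1.1, -0.3, -0.4]
opening: 0.0286
gripper_force: 29.8
```

```bash
python3 go.py 0.5265 0.0165 0.205 -12;python3 - <<'E'
from h import *
F=grab_frame("side");u,v=321,195;cv2.imwrite("pics/c7.png",cv2.resize(F["image"][v-40:v+40,u-40:u+40,::-1],(480,480),interpolation=2))
E
```

```text
clock 15.7 tcp [0.5246 0.0138 0.2125] yaw -12.3 F [ 1.14 -0.34 -0.43] j [-0.51  0.41  0.52  2.01 -0.28  0.79 -0.04]
shift [0.0122 0.0053 0.03  ] turn [-0.0003  0.0001 -0.0008] dist 0.0082
```

View pics/c7.png

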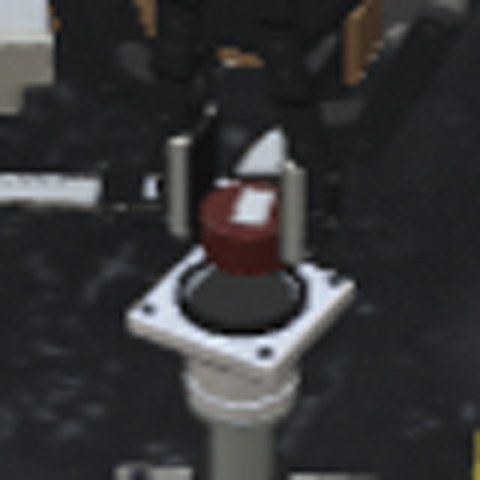

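The disc hangs level just above the ring: disc top centre about (243,205) in the crop, ring centre about (242.5,297).

```bash
python3 - <<'E'
from h import *
F=grab_frame("side");p=np.array(sense()["tcp_pos"])
d=plane(F,281+242.5/6,155+205/6,p[2]-.0625);r=plane(F,281+242.5/6,155+297/6,.122);print(p,d,r,"disc-tcp",(d-p)[:2],"ring-disc",(r-d)[:2])
print(r+[0,0,0], plane(F,281+242.5/6,155+297/6,.120))
E
python3 go.py 0.5260 0.0165 0.203 -12
```

```text
[0.52446904 0.01692937 0.2126134 ] [0.5247837  0.01150003 0.1501134 ] [0.52310589 0.02058767 0.122     ] disc-tcp [ 0.00031466 -0.00542934] ring-disc [-0.00167781  0.00908764]
[0.52310589 0.02058767 0.122     ] [0.52355415 0.01798582 0.12      ]
clock 15.8 tcp [0.5245 0.0169 0.2126] yaw -12.0 F [-0.46  0.24  0.29] j [-0.52  0.41  0.52  2.01 -0.28  0.79 -0.04]
shift [-0.0004  0.0064  0.0384] turn [-0.0004 -0.      0.    ] dist 0.0097
```

Call:
{"name": "jog_arm", "arguments": {"deltas": [[0,0.004,0.02,0,0,0,-0.5],[0,0.004,0.03,0,0,0,-0.5],[0,0.004,0.03,0,0,0,-0.5],[0,0.004,0.03,0,0,0,-0.5],[0,0.004,0.03,0,0,0,-0.5]]}}

```text
clock: 16.22
tcp_pos: [0.5262, 0.0163, 0.2062]
eef_rot: [[0.208, 0.978, 0.0], [0.978, -0.208, 0.001], [0.001, 0.0, -1.0]]
force: [-0.4, 0.0, 0.4]
opening: 0.0284
gripper_force: 29.8
```

```bash
python3 - <<'E'
from h import *
F=grab_frame("side");p=np.array(sense()["tcp_pos"]);print(p)
i=F["image"].astype(int)
m=((i[...,0]-i[...,1]>20)&(i[...,0]-i[...,2]>15)).astype(np.uint8)
c,st,k=blob(m,321,192,16);print("red",c,st)
for v in range(st[1],st[1]+st[3]): 
    u=np.flatnonzero(k[v]); print(v,u.min(),u.max(),end="; ")
c0=p+[0,0,-.07]
for dx,dy in((0,0),):
    print("\npred left/right edge",[proj(F,[c0[0]+s*.015,c0[1],c0[2]]) for s in(1,-1)],"top near/far",[proj(F,[p[0],p[1]+s*.015,p[2]-.0625]) for s in(1,-1)],"bottom near",proj(F,[p[0],p[1]+.015,p[2]-.0775]))
b=(F["image"].min(2)>130).astype(np.uint8)
c,st,k=blob(b,321,207,22);print("table",c,st)
for z in (.119,.122): print("ring pred",proj(F,[.5265,.0165,z]),proj(F,[.5238,.0165,z]))
# white table corners extremes
ys,xs=np.nonzero(k);print("L",xs.min(),ys[xs==xs.min()],"R",xs.max(),ys[xs==xs.max()],"B",ys.max(),xs[ys==ys.max()])
E
python3 go.py 0.5255 0.0165 0.2 -12
```

```text
[0.52621771 0.01620729 0.206308  ]
red [319.21323529 196.94852941] [313 189  14  15 136]
189 317 325; 190 315 319; 191 314 318; 192 314 325; 193 313 325; 194 313 325; 195 314 325; 196 314 325; 197 314 325; 198 314 325; 199 314 325; 200 314 325; 201 315 325; 202 315 326; 203 317 325; 
pred left/right edge [array([312.16166223, 195.84539341]), array([328.24133104, 197.53783728])] top near/far [array([318.74566428, 198.18455042]), array([321.6000745 , 188.68405716])] bottom near [318.74657186 204.8058322 ]
table [319.27230047 208.62910798] [302 198  38  20 213]
ring pred [319.99078933 204.28576033] [321.42228242 204.43953253]
ring pred [319.99306773 202.99475527] [321.42738766 203.14830414]
L 302 [207] R 339 [202] B 217 [323 324 325]
clock 16.27 tcp [0.5262 0.0162 0.2063] yaw -12.0 F [ 0.38 -0.18 -0.66] j [-0.51  0.42  0.52  2.01 -0.29  0.78 -0.03]
shift [ 0.0005 -0.0031  0.0252] turn [ 0.     -0.0001  0.    ] dist 0.0064
```

Call:
{"name": "jog_arm", "arguments": {"deltas": [[0.003,-0.003,0.01,0,0,0,-0.5],[0.003,-0.003,0.016,0,0,0,-0.5],[0.003,-0.003,0.022,0,0,0,-0.5],[0.003,-0.003,0.028,0,0,0,-0.5],[0.003,-0.003,0.03,0,0,0,-0.5]]}}

```text
clock: 16.68
tcp_pos: [0.5255, 0.0167, 0.1985]
eef_rot: [[0.209, 0.978, -0.0], [0.978, -0.209, 0.001], [0.0, -0.0, -1.0]]
force: [-0.4, 0.4, -0.1]
opening: 0.0283
gripper_force: 29.8
```

Call:
{"name": "jog_arm", "arguments": {"deltas": [[0,0,0.003,0,0,0,-0.5],[0,0,0.006,0,0,0,-0.5],[0,0,0.006,0,0,0,-0.5]]}}

```text
clock: 16.93
tcp_pos: [0.5256, 0.0167, 0.1972]
eef_rot: [[0.209, 0.978, 0.0], [0.978, -0.209, 0.001], [0.001, 0.0, -1.0]]
force: [-0.1, 0.6, 0.2]
opening: 0.0282
gripper_force: 29.8
```

Call:
{"name": "jog_arm", "arguments": {"deltas": [[0,0,0.002,0,0,0,-0.5],[0,0,0.004,0,0,0,-0.5],[0,0,0.004,0,0,0,-0.5]]}}

```text
clock: 17.18
tcp_pos: [0.5256, 0.0167, 0.1962]
eef_rot: [[0.208, 0.978, 0.0], [0.978, -0.208, 0.001], [0.001, 0.0, -1.0]]
force: [-0.8, -0.2, -0.5]
opening: 0.0285
gripper_force: 29.8
```

Call:
{"name": "jog_arm", "arguments": {"deltas": [[0,0,0.002,0,0,0,-0.5],[0,0,0.004,0,0,0,-0.5],[0,0,0.004,0,0,0,-0.5]]}}

```text
clock: 17.43
tcp_pos: [0.5258, 0.0167, 0.1958]
eef_rot: [[0.208, 0.978, 0.0], [0.978, -0.208, 0.001], [0.001, 0.0, -1.0]]
force: [-0.6, 0.1, 3.1]
opening: 0.0283
gripper_force: 30.3
```

Call:
{"name": "jog_arm", "arguments": {"deltas": [[0,0,-0.001,0,0,0,-0.2],[0,0,-0.001,0,0,0,0.2],[0,0,-0.001,0,0,0,0.2],[0,0,-0.001,0,0,0,0.2]]}}

```text
clock: 17.77
tcp_pos: [0.5256, 0.0167, 0.1955]
eef_rot: [[0.208, 0.978, 0.0], [0.978, -0.208, 0.001], [0.001, 0.0, -1.0]]
force: [0.6, 0.2, -0.4]
opening: 0.0516
gripper_force: 0.0
```

Call:
{"name": "jog_arm", "arguments": {"deltas": [[0,0,-0.06,0,0,0,0.2],[0,0,-0.2,0,0,0,0.2],[0,0,-0.36,0,0,0,0.2],[0,0,-0.44,0,0,0,0.2],[0,0,-0.44,0,0,0,0.2],[0,0,-0.44,0,0,0,0.2],[0,0,-0.44,0,0,0,0.2]]}}

```text
clock: 18.35
tcp_pos: [0.525, 0.0169, 0.3047]
eef_rot: [[0.208, 0.978, -0.001], [0.978, -0.208, 0.001], [0.0, -0.001, -1.0]]
force: [0.7, 0.4, 0.1]
opening: 0.0513
gripper_force: 0.0
```

```bash
python3 - <<'E'
from h import *
F=grab_frame("side");u,v=321,205;cv2.imwrite("pics/c8.png",cv2.resize(F["image"][v-35:v+35,u-35:u+35,::-1],(560,560),interpolation=2));print(sense()["force"])
E
```

```text
[-0.36518649  0.3649888   0.43803876]
```

View pics/c8.png

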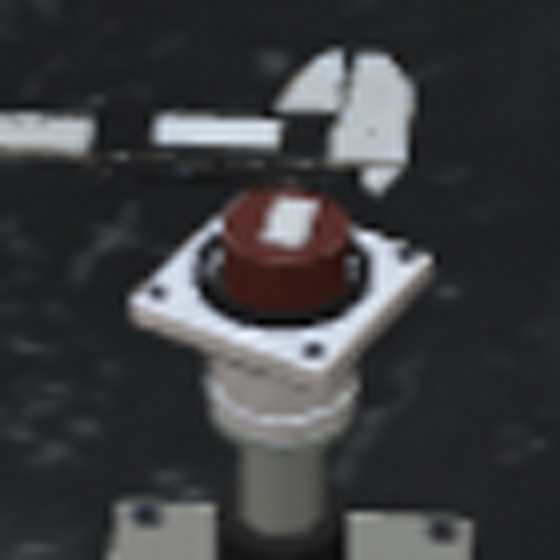

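The red disc lies flat in the ring: disc from 222 to 353, ring from 195 to 372 in the crop. The stage sits on the collar and the gripper is clear.

```bash
python3 -c "from rig import hand_in;print(hand_in())"
```

```text
the job is handed in; nothing more can be done
None
```

The stage is clicked home on the post's collar, pressed gently, and the red specimen lies flat in its ring with the gripper clear; the job was handed in at about 18 s, and no verdict came back.

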